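Set the portion stop and hold the cheese against it

ROBOT

A 6-joint arm with a two-finger parallel gripper is mounted at the origin on the work surface. World frame = base frame: x ahead of the robot, y to its left, z up, the work surface at z = 0. Lengths are in m, angles in rad, forces in N, time in s.
With the tool pointing down it reaches from about 0.275 to 0.875 m from the base axis. Payload 12.5 kg.
Tool frame: the origin (TCP) lies at the very end of the fingers, on their centre line; the grasp point (between the pads) lies 19 mm behind it; z points along the fingers, y is the line along which they close (so a half turn about z gives the same grasp; the last joint's range is limited). The gripper opens to 85 mm and grips with 20 to 120 N. Pads are 22 mm wide; open, the fingers measure 114 mm over their backs; the gripper's body (76 mm by 85 mm) begins 54 mm behind the grasp point. The pads swing forward as they close: fully open they stand 13 mm farther back than shut.
Start: joints at [-1.223, 0.351, 1.652, -0, 1.139, -0.085], TCP at [0.231, -0.499, 0.231] pointing down, gripper open.
Joint ranges: [-2.75, 2.75], [-0.79, 2.1], [0.01, 2.65], [-1.57, 4.71], [0.07, 3.14], [-2.87, 2.87]. Speed limits (rad/s): [2.22, 2.22, 2.79, 3.14, 3.14, 3.14].

INTERFACE

Orientations are given as a 3x3 rotation matrix whose columns are the frame's x, y, z axes.
In Python, from bench import manip gives the robot as it stands. Calls block until the motion is done:
- manip.move_ptp(position, orientation): joint-space move of the TCP to a pose.
- manip.move_l(position, attitude=None, max_speed=0.15): straight line of the TCP; attitude=None keeps the orientation; max_speed is the mean speed in m/s.
- manip.move_j(angles): joint-space move.
- manip.set_gripper(opening, effort=None): opening from 0.0 (shut) to 1.0 (fully open); effort is the grip in N (None keeps the last); returns when the fingers have stopped.
- manip.dwell(seconds).
- manip.inverse_kinematics(position, orientation): joint angles nearest the present ones, or None.
- manip.grab_frame(name): name is "scene" or "top" or "wrist"; returns (picture, depth): 420x560x3 uint8, red, green, blue; 420x560 float32, m along the optical axis (not along the pixel's ray), 0 where there is no reading.
- manip.get_calibration(name): a dict with "camera_matrix" (3x3 intrinsics, pixels), "R" (3x3) and "t" (3): a world point X has camera coordinates R X + t. Camera axes: x right, y down, z forward; pixel columns grow to the right and rows downward; lengths in m; the calibration is good to about 2 mm. A picture is of the moment at which its call begins: read the wrist's pose just before it. get_calibration takes no time and is no camera call; for the wrist camera it gives the pose at the moment of the call.
A pose or a line that the arm cannot do raises manip.Unreachable and nothing moves.
- manip.sign_off(): hands the job in; it is judged then, once.
Trained networks look in the newest picture that a camera, given by its name, has taken for a name from the list of things; names that differ only in an ending like _2 or _b are one class to them, and where a whole thing is asked for, a point or a joint stands for the part that bears it (a point fixed in the world has none). Each returns a list of dicts, best first, with "confidence" (0 to 1); they miss things now and then, are a little off and sometimes report something else, mostly with a low value. They report only what shows in the picture. A call takes as long as a camera call. They do not tell look-alikes from the thing itself.
- manip.look_for(camera, name): "at" ([x, y, z] in m, in world coordinates, good to about 4 mm: the middle of the surface that is visible of it).
Readings, each from a call of its own:
- manip.current_time(): time.
- manip.current_qpos(): joint angles.
- manip.current_joint_vel(): joint speeds.
- manip.current_joint_torque(): joint torques, N m.
- manip.current_ee_pos(): TCP position.
- manip.current_tcp_rot(): TCP orientation.
- manip.current_force(): force on the tool from outside, world axes, zero at the start.
- manip.current_ft_torque(): the same for the moment, N m.
- manip.current_grip_width(): opening from 0.0 (shut) to 1.0 (fully open).
- manip.current_grip_force(): force on a finger pad.
Only numpy, scipy, OpenCV 4.12 (cv2) and the standard library are available. Lean on these libraries where they do the work, as an engineer would, in place of code of your own. Each camera call takes 0.05 s, during which the arm holds its last target. There are 200 camera calls.

TASK

On the cheese stall's portion guide, first throw the lever over into the notch marked by the green cap. Then take the cheese block from the wooden board, lay it flat between the low rails of the guide, and slide it against the orange sprung plunger until its end sits firmly on the metal stop; press without ramming or crushing it, and leave the jars and the small red cheese alone. Finish while still holding the block pressed there: do not let go, or the spring pushes it back.

Things in the scene. Friction and masses are not known exactly. Their poses are not given: they have to be found in the camera images.
- guide: portion guide, fixed: white plate 12 mm thick, 355 mm long (x = -220 to +135 mm in its frame), 100 mm wide, 225 mm wide from x = +35 mm on. Origin: on the table under the lever's pivot; +x is the pushing direction, along the channel to the stop; z up. Two steel notch posts (radius 11 mm, 55 mm high) stand 116 mm from the pivot at +50 and -50 degrees from +x, one with a green cap, one grey
- channel (a point): middle of the channel floor (the plate's top, 12 mm above the table), at guide x = -145 mm, y = 0. Two steel rails, 10 mm high above the floor, at guide x = -215 to -80 mm, leave a channel 53 mm wide along x; its near end is open, the plunger and the stop are at its far end. A cheese centred here ends 20 mm short of the plunger
- lever: steel lever with the metal stop under it, as one turning part. Origin: on the table under the pivot (= the guide's origin); x along the lever, z up. Yaw against the guide: starts near 0; +0.87 rad in the notch on the guide's +y side, -0.87 on its -y side (end stops). Stays where left; about 0.3 to 0.05 rad before each end it rides over a spring ball (2 to 4 N at the knob) that then keeps it there
- lever_knob (a point): grip point of the lever: on the axis of its upright black knob (18 mm diameter, top 105 mm above the table, standing on the lever arm whose top is 68 mm above the table), 85 mm from the pivot, 90 mm above the table
- lever_tip (a point): free end of the flat steel lever arm (14 mm wide, 10 mm thick), 100 mm from the pivot, 63 mm above the table; in a notch it stands right in front of that notch's cap, 16 mm from the cap's centre
- green_cap: green round cap, 26 mm diameter, 6 mm high, on top of the notch post that is wanted (either side of the guide, 116 mm from the pivot, top 61 mm above the table). Origin at the centre of its underside
- face_a (a point): centre of a flat aluminium stop face, 24 mm wide, 20 mm high (38 to 58 mm above the table), on a bar under the lever, 50 mm from the pivot. With the lever at +0.87 rad it faces down the channel at guide x = -50 mm and is the stop in use: the leading end of the cheese must rest on it
- face_b (a point): the other stop face, the same but 40 mm from the pivot: in use with the lever at -0.87 rad, then at guide x = -40 mm
- plunger (a joint): travel of the sprung plunger (m) along the guide's +x; 0 fully out, at most 0.045. Spring: 3 N at 0, growing by 1.5 N per cm (about 6.8 N at 0.025, 8.3 N at 0.035). When a block touches the stop it reads about 0.025 (lever at +0.87) or 0.035 (lever at -0.87)
- plunger_face (a point): centre of the front face of the orange plunger plate (44 mm wide, 18 mm high, centre 26 mm above the table, below the level of the stop); at guide x = -75 mm when fully out, in the middle of the channel
- cheese: hard cheese block, pale yellow with a brown rind on top, loose, 100 mm long (x) by 45 mm wide (y) by 60 mm high, 0.22 to 0.35 kg, rigid. Origin at the centre of its underside; it starts lying on the wooden board. Either end may lead
- serving_board: wooden board 200 x 150 x 15 mm under the cheese, fixed; origin at the centre of its underside
- honey_jar: amber jar with brass lid, 64 mm diameter, 85 mm high; origin at the centre of its underside. Bystander
- mustard_jar: yellow jar with green lid, 60 mm diameter, 75 mm high; origin at the centre of its underside. Bystander
- small_cheese: small round red cheese, 94 mm diameter, 36 mm high; origin at the centre of its underside. Bystander
Not all that is in view belongs to the job. Leave any pink look-alike of the cheese alone.

How it is judged:
On the way, in this order (a step that is already met when the one before it is completed fails the run):
1. the lever is in the notch with the green cap (horizontal distance between lever_tip and green_cap below 0.02 m), for 0.2 s.
2. the cheese lies flat in the channel (horizontal distance between lever_tip and green_cap below 0.02 m and x of cheese in the frame of guide above -0.2 m and y of cheese in the frame of guide between -0.009 and 0.009 m and z of cheese in the frame of guide between 0.008 and 0.018 m and angle between the x axis of cheese and the x axis of guide, either way round below 0.12 rad and angle between cheese's own z axis and vertical below 0.1 rad), for 0.1 s.
3. the cheese is pressed through the plunger's travel on to the stop (all of step 2 and contact force between cheese and lever above 1 N and value of joint plunger above 0.022 m and contact force between the fingers and cheese above 1 N), for 0.2 s.
At the end, for the whole second after the job is handed in: lever tip within 20 mm of the green cap's centre; cheese flat and straight in the channel (9 mm off centre, 0.12 rad turn, 0.1 rad tilt, underside -4/+6 mm from its floor), pressing the stop with over 1 N, plunger in over 22 mm, fingers pressing it with over 1 N (all of step 3); the arm keeps its last pose, push and grip.
It fails at once if the cheese is rammed or crushed against the stop (over 60 N) (contact force between cheese and lever above 60 N).
It fails at once if the honey jar is disturbed (moved over 25 mm) (distance of honey_jar from where it was at the start of the episode above 0.025 m).
It fails at once if the mustard jar is disturbed (moved over 25 mm) (distance of mustard_jar from where it was at the start of the episode above 0.025 m).
It fails at once if the small cheese is disturbed (moved over 25 mm) (distance of small_cheese from where it was at the start of the episode above 0.025 m).
It also fails if it takes over 58 s, if anything falls off the work surface, if the arm or the gripper's body presses on something with over 40 N, if the wrist force passes 120 N, or if a joint passes its speed limit or range.

## Working session

There is one attempt and no reset: what is moved stays moved. The work goes in short steps, each a Python script; the robot and the scene stay as the last script left them, time stands still between calls to the robot, and variables do not carry over. Pictures are saved under pics/ and viewed, at most 10 in all, crops included, and the job is handed in when it is done.

```bash
mkdir -p pics; python3 - <<'E'
from bench import manip
import cv2,numpy as np
for c in ("scene","top"):
    im,d=manip.grab_frame(c); cv2.imwrite(f"pics/{c}0.png",im[:,:,::-1]); np.savez(f"pics/{c}0.npz",im=im,d=d,**manip.get_calibration(c))
    for n in ("guide","lever_knob","lever_tip","green_cap","cheese","plunger_face","serving_board","honey_jar","mustard_jar","small_cheese"):
        print(c,n,[(np.round(r["at"],3).tolist(),round(r["confidence"],2)) for r in manip.look_for(c,n)][:3])
print(manip.current_time())
E
```

```text
scene guide [([0.58, 0.101, 0.01], 0.72)]
scene lever_knob []
scene lever_tip [([0.559, 0.089, 0.058], 0.83)]
scene green_cap [([0.468, 0.18, 0.058], 0.62)]
scene cheese [([0.505, -0.369, 0.07], 0.98), ([0.53, -0.189, 0.051], 0.75), ([0.687, -0.353, 0.057], 0.63)]
scene plunger_face [([0.626, 0.116, 0.027], 0.75)]
scene serving_board [([0.495, -0.38, 0.014], 0.77), ([0.56, 0.094, 0.055], 0.26)]
scene honey_jar [([0.779, -0.214, 0.06], 0.71)]
scene mustard_jar [([0.452, 0.367, 0.048], 0.9)]
scene small_cheese [([0.63, 0.394, 0.036], 0.69)]
top guide []
top lever_knob [([0.551, 0.098, 0.06], 0.75)]
top lever_tip [([0.55, 0.096, 0.055], 0.59)]
top green_cap [([0.466, 0.178, 0.062], 0.52), ([0.749, -0.209, 0.087], 0.49)]
top cheese [([0.665, -0.344, 0.062], 0.86), ([0.474, -0.357, 0.075], 0.64), ([0.519, -0.189, 0.064], 0.61)]
top plunger_face [([0.616, 0.124, 0.03], 0.65)]
top serving_board [([0.436, -0.351, 0.017], 0.73)]
top honey_jar [([0.75, -0.207, 0.085], 0.66)]
top mustard_jar [([0.432, 0.365, 0.072], 0.68)]
top small_cheese [([0.612, 0.402, 0.034], 0.94)]
1.1
```

View pics/top0.png

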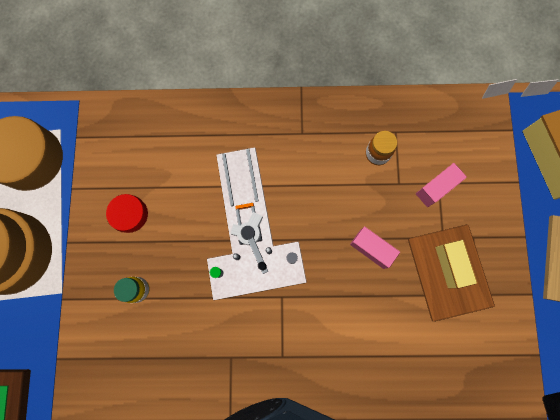

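View pics/scene0.png

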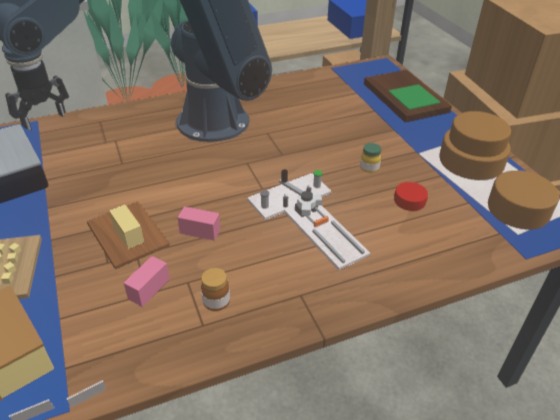

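Top view: the guide runs from (238,155) to (257,270). Its pushing direction goes down the image towards the robot, and the green cap is at (215,272). Three things could be the cheese: yellow on the wooden board at (458,264), pink at (375,247) and pink at (441,185). Only the yellow one fits (pale yellow, on the board). It may be lying on its side with the rind facing (445,268), so I'll confirm that in a crop and fit the poses.

```bash
cat > h.py <<'E'
import numpy as np,cv2
def cloud(im,d,K,R,t):
    v,u=np.mgrid[:d.shape[0],:d.shape[1]]
    P=np.stack([(u-K[0,2])/K[0,0]*d,(v-K[1,2])/K[1,1]*d,d],-1)
    return (P-t)@R
E
python3 - <<'E'
from h import *
from scipy.optimize import minimize
S=np.load("pics/top0.npz"); im=S["im"]; X=cloud(im,S["d"],S["camera_matrix"],S["R"],S["t"])
a=cv2.resize(im[215:330,395:505],None,fx=4,fy=4,interpolation=cv2.INTER_CUBIC)
b=cv2.resize(im[140:305,200:310],(307,460),interpolation=cv2.INTER_CUBIC)
cv2.imwrite("pics/crop.png",np.hstack([a,b])[:,:,::-1])
hsv=cv2.cvtColor(im,cv2.COLOR_RGB2HSV)
# guide silhouette: fit plate outline
reg=np.zeros(im.shape[:2],bool); reg[140:305,200:310]=1
m=reg&(hsv[...,1]<40)&(hsv[...,2]>120)&(abs(X[...,2]-.012)<.008)
print("plate z",np.median(X[m][:,2]),m.sum())
pts=X[m][:,:2]
G=X[reg]; G=G[:,:2]; w=np.where(m[reg],1.,-1.)
def sd(p,x0,x1,y0,y1): return np.minimum.reduce([p[:,0]-x0,x1-p[:,0],p[:,1]-y0,y1-p[:,1]])
def f(q):
    c,s=np.cos(q[2]),np.sin(q[2]); p=(G-q[:2])@np.array([[c,-s],[s,c]])
    ins=np.maximum(sd(p,-.22,.135,-.05,.05),sd(p,.035,.135,-.1125,.1125))
    return -np.sum(w*np.tanh(ins/.003))
best=min((minimize(f,[.55+dx,.11+dy,th],method="Nelder-Mead",options=dict(initial_simplex=np.array([.55+dx,.11+dy,th])+np.vstack([np.zeros(3),np.diag([.02,.02,.1])]))) for dx in(0,.04,.08) for dy in(-.01,.01) for th in (-2.9,3.3,3.0)),key=lambda r:r.fun)
q=best.x; print("guide",q,best.fun)
for n,sg in(("+",1),("-",-1)):
    a_=q[2]+sg*np.radians(50); print("post",n,q[:2]+.116*np.array([np.cos(a_),np.sin(a_)]))
# cheese
reg=np.zeros(im.shape[:2],bool); reg[228:305,425:490]=1
for lo,hi in((.03,.055),(.055,.065),(.065,.09)):
    mm=reg&(X[...,2]>lo)&(X[...,2]<hi); print(lo,mm.sum())
mm=reg&(X[...,2]>.05); P=X[mm]; z=np.median(P[:,2]); P=P[abs(P[:,2]-z)<.005]
print("top z",z,"colour",np.median(im[mm],0),cv2.minAreaRect(P[:,:2].astype(np.float32)))
r=X[reg&(X[...,2]>.022)]; print("all>22mm",cv2.minAreaRect(r[:,:2].astype(np.float32)))
S=np.load("pics/scene0.npz"); im=S["im"]; X=cloud(im,S["d"],S["camera_matrix"],S["R"],S["t"])
mm=(X[...,2]>.022)&(X[...,2]<.12)&(abs(X[...,0]-.49)<.09)&(abs(X[...,1]+.37)<.08); r=X[mm]
z=np.percentile(r[:,2],97);k=r[abs(r[:,2]-z)<.006]; print("scene",z,cv2.minAreaRect(k[:,:2].astype(np.float32)),cv2.minAreaRect(r[:,:2].astype(np.float32)))
E
```

```text
plate z 0.012074035609262198 6239
guide [ 0.55440327  0.10817019 -2.96556146] -14165.23201796894
post + [0.49655385 0.00762446]
post - [0.4654305  0.18260033]
0.03 177
0.055 71
0.065 1002
top z 0.07457952242836069 colour [230. 211. 116.] ((0.47760820388793945, -0.36605584621429443), (0.09965790063142776, 0.0470191054046154), 13.004076957702637)
all>22mm ((0.4410112202167511, -0.21030393242835999), (0.09991852194070816, 0.4265774190425873), 13.293035507202148)
scene 0.07912156549235147 ((0.4782119691371918, -0.36778098344802856), (0.10351496934890747, 0.04622921720147133), 13.117633819580078) ((0.4811559319496155, -0.36605104804039), (0.17630837857723236, 0.06991132348775864), 28.8110294342041)
```

View pics/crop.png

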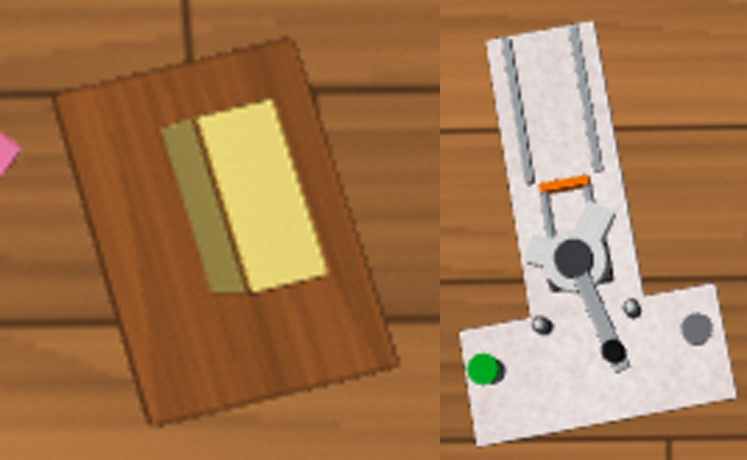

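Confirmed: the block on the board is pale yellow. Its top is 100 x 47 mm at z = 0.075, so it stands 60 mm high, almost parallel to the guide. The green cap fits the guide's −y notch (post predicted at (0.465,0.183)), so the stop in use is face_b. Next I'll take a wrist view over the guide.

```bash
cat >> h.py <<'E'
from scipy.optimize import minimize
def rot(th,flip=0):   # tool down, tool y (closing line) at world angle th
    th+=flip*np.pi; y=np.array([np.cos(th),np.sin(th),0]); z=np.array([0,0,-1.]); return np.c_[np.cross(y,z),y,z]
def gw(q,x,y): c,s=np.cos(q[2]),np.sin(q[2]); return np.array([q[0]+c*x-s*y,q[1]+s*x+c*y])
def sd(p,x0,x1,y0,y1): return np.minimum.reduce([p[:,0]-x0,x1-p[:,0],p[:,1]-y0,y1-p[:,1]])
def fitguide(im,X,q0):
    hsv=cv2.cvtColor(im,cv2.COLOR_RGB2HSV)
    m=(hsv[...,1]<40)&(hsv[...,2]>120)&(abs(X[...,2]-.012)<.006)
    reg=(abs(X[...,2]-.006)<.014)&(np.hypot(X[...,0]-q0[0],X[...,1]-q0[1])<.3)
    G=X[reg][:,:2]; w=np.where(m[reg],1.,-1.)
    def f(q):
        c,s=np.cos(q[2]),np.sin(q[2]); p=(G-q[:2])@np.array([[c,-s],[s,c]])
        return -np.sum(w*np.tanh(np.maximum(sd(p,-.22,.135,-.05,.05),sd(p,.035,.135,-.1125,.1125))/.002))
    return minimize(f,q0,method="Nelder-Mead",options=dict(initial_simplex=np.array(q0)+np.vstack([np.zeros(3),np.diag([.006,.006,.03])]))).x
E
python3 - <<'E'
from h import *
from bench import manip
q=np.array([.5544,.1082,-2.9656])
for fl in(0,1):
    for yaw in(0,-.9):
        L=q[2]+yaw; p=q[:2]+.085*np.array([np.cos(L),np.sin(L)])
        J=manip.inverse_kinematics([*p,.073],rot(L+np.pi/2,fl)); print("arc",fl,yaw,None if J is None else np.round(J,2))
    for nm,p,a in(("cheese",(.478,-.366),np.radians(13.1)+np.pi/2),("chan",gw(q,-.145,0),q[2]+np.pi/2),("push",gw(q,-.09,0),q[2]+np.pi/2)):
        J=manip.inverse_kinematics([*p,.06],rot(a,fl)); print(nm,fl,None if J is None else np.round(J,2))
C=manip.get_calibration("wrist"); cam=-C["R"].T@C["t"]; R=manip.current_tcp_rot()
print("cam in tool",R.T@(cam-manip.current_ee_pos()),"axis",R.T@C["R"][2],C["camera_matrix"][0,0])
E
```

```text
arc 0 0 [ 0.1   0.47  1.95 -0.    0.72  1.49]
arc 0 -0.9 [ 0.23  0.52  1.86 -0.    0.77  2.53]
cheese 0 [-0.73  0.66  1.63 -0.    0.85 -2.53]
chan 0 [ 0.12  0.82  1.3  -0.    1.02  1.52]
push 0 [ 0.12  0.74  1.48 -0.    0.93  1.51]
arc 1 0 [ 0.1   0.47  1.95 -0.    0.72 -1.65]
arc 1 -0.9 [ 0.23  0.52  1.86 -0.    0.77 -0.61]
cheese 1 [-0.73  0.66  1.63 -0.    0.85  0.61]
chan 1 [ 0.12  0.82  1.3  -0.    1.02 -1.62]
push 1 [ 0.12  0.74  1.48 -0.    0.93 -1.63]
cam in tool [ 0.06630284  0.0012115  -0.14298783] axis [-2.60881758e-01 -2.45270695e-05  9.65370762e-01] 307.7149360277363
```

```bash
python3 - <<'E'
from h import *
from bench import manip
q=np.array([.5544,.1082,-2.9656])
p=gw(q,.0,0); manip.move_ptp([*p,.30],rot(q[2]+np.pi/2,1))
C=manip.get_calibration("wrist"); im,d=manip.grab_frame("wrist"); cv2.imwrite("pics/w1.png",im[:,:,::-1])
X=cloud(im,d,C["camera_matrix"],C["R"],C["t"])
Q=fitguide(im,X,q); print("guide",Q)
m=(X[...,2]>.092)&(X[...,2]<.115)&(np.hypot(X[...,0]-Q[0],X[...,1]-Q[1])<.13)&(np.hypot(X[...,0]-Q[0],X[...,1]-Q[1])>.06)
k=X[m].mean(0); print("knob",k,m.sum(),np.ptp(X[m],axis=0),"r",np.hypot(*(k[:2]-Q[:2])),"yaw",np.arctan2(k[1]-Q[1],k[0]-Q[0])-Q[2])
h=(np.hypot(X[...,0]-Q[0],X[...,1]-Q[1])<.03); print("hub max z",X[h][:,2].max())
for n in("green_cap","lever_tip"): print(n,[(np.round(r["at"],3),r["confidence"]) for r in manip.look_for("wrist",n)][:2])
print(manip.current_time(),manip.current_force())
E
```

```text
guide [ 0.55491853  0.10569843 -2.96753137]
knob [0.477552   0.07166352 0.10474391] 242 [0.01761745 0.01748224 0.01117218] r 0.08452192825116105 yaw 0.24037670963073232
hub max z 0.40333139819141856
green_cap [(array([0.468, 0.18 , 0.058]), 0.61)]
lever_tip [(array([0.548, 0.095, 0.066]), 0.67)]
3.7083 [ 0.12132014  0.26316099 -0.48336451]
```

View pics/w1.png

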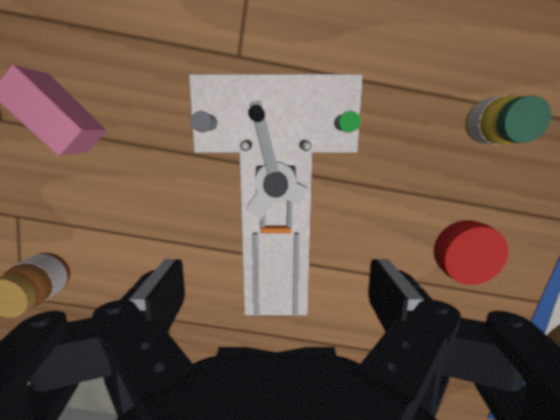

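The wrist view shows the lever with its knob at (257,113), yaw about +0.24, and the green cap at (349,121). I'll grip the knob and carry it round the arc.

```bash
python3 - <<'E'
from h import *
from bench import manip
Q=np.array([.5549,.1057,-2.9675]); k=np.array([.4776,.0717]); y0=.2404
def pose(yaw,r=.0848): L=Q[2]+yaw; return Q[:2]+r*np.array([np.cos(L),np.sin(L)]),rot(L+np.pi/2,1)
p,R=pose(y0); manip.move_ptp([*k,.16],R); manip.set_gripper(.55,effort=25)
manip.move_l([*k,.074],max_speed=.12); manip.set_gripper(0.); print("grip",manip.current_grip_width(),manip.current_grip_force(),manip.current_force())
for yaw in np.linspace(y0,-.85,6)[1:]:
    p,R=pose(yaw); manip.move_l([*p,.074],R,max_speed=.1)
    F=manip.current_force(); print(round(yaw,2),np.round(F,1),manip.current_time())
    if np.linalg.norm(F)>40: break
for yaw in(-.87,-.89):
    if np.linalg.norm(F)>15: break
    p,R=pose(yaw); manip.move_l([*p,.074],R,max_speed=.05); F=manip.current_force(); print(yaw,np.round(F,1))
E
```

```text
grip 0.1967868580908086 25.36115527153015 [-1.14370075 -0.15576006  6.88400192]
0.02 [-1.1  0.5  7.8] 6.475
-0.2 [-1.2 -0.3  8.5] 6.8417
-0.41 [-2.4  0.   9.4] 7.2083
-0.63 [-3.   0.9 10.5] 7.575
-0.85 [-3.3  0.7 10.4] 7.9417
-0.87 [-4.2  1.1  9.5]
-0.89 [-9.  -7.8 15.1]
```

```bash
python3 - <<'E'
from h import *
from bench import manip
Q=np.array([.5549,.1057,-2.9675])
manip.set_gripper(.55); p=manip.current_ee_pos(); manip.move_l([p[0],p[1],.16],max_speed=.2)
manip.set_gripper(1.0)
manip.move_ptp([*gw(Q,-.05,0),.28],rot(Q[2]+np.pi/2,1))
C=manip.get_calibration("wrist"); im,d=manip.grab_frame("wrist"); X=cloud(im,d,C["camera_matrix"],C["R"],C["t"])
r=np.hypot(X[...,0]-Q[0],X[...,1]-Q[1]); m=(X[...,2]>.092)&(X[...,2]<.115)&(r<.13)&(r>.06); k=X[m].mean(0)
print("knob",k,m.sum(),"yaw",np.arctan2(k[1]-Q[1],k[0]-Q[0])-Q[2])
hsv=cv2.cvtColor(im,cv2.COLOR_RGB2HSV); g=(abs(hsv[...,0].astype(int)-60)<15)&(hsv[...,1]>150)&(r<.15)&(X[...,2]>.045)
c=X[g].mean(0); u=(k[:2]-Q[:2])/np.hypot(*(k[:2]-Q[:2])); print("cap",c,g.sum(),"tip-cap",np.hypot(*(Q[:2]+.1*u-c[:2])))
print("guide",fitguide(im,X,Q))
# rails: points 8..12 mm above the floor, in guide frame
cc,s=np.cos(Q[2]),np.sin(Q[2]); P=X[(X[...,2]>.018)&(X[...,2]<.026)]; L=(P[:,:2]-Q[:2])@np.array([[cc,-s],[s,cc]])
for x0 in(-.2,-.15,-.1):
    a=L[(abs(L[:,0]-x0)<.012)&(abs(L[:,1])<.05)]; print(x0,"rail y -",np.percentile(a[a[:,1]<0,1],[5,50,95]),"+",np.percentile(a[a[:,1]>0,1],[5,50,95]))
# cheese view
a=np.radians(13.1)-np.pi/2
manip.move_ptp([.47,-.366,.24],rot(a))
C=manip.get_calibration("wrist"); im,d=manip.grab_frame("wrist"); cv2.imwrite("pics/w2.png",im[:,:,::-1]); X=cloud(im,d,C["camera_matrix"],C["R"],C["t"])
m=(abs(X[...,2]-.075)<.006)&(np.hypot(X[...,0]-.478,X[...,1]+.366)<.075); print("cheese",cv2.minAreaRect(X[m][:,:2].astype(np.float32)),np.median(X[m][:,2]),m.sum())
print(manip.current_time(),manip.current_qpos())
E
```

```text
knob [0.49083613 0.15921045 0.10391879] 315 yaw 5.413214172991577
cap [0.46773199 0.17858317 0.06376023] 361 tip-cap 0.013623252550061592
guide [ 0.55491942  0.10568723 -2.9671413 ]
-0.2 rail y - [-0.03462377 -0.03048934 -0.0275109 ] + [0.0269167  0.03000498 0.03405332]
-0.15 rail y - [-0.03390502 -0.03027983 -0.02681729] + [0.0262338  0.03018725 0.03324732]
-0.1 rail y - [-0.03428936 -0.03129518 -0.02739218] + [0.02658868 0.03002123 0.03350892]
cheese ((0.47798100113868713, -0.36937853693962097), (0.10001979023218155, 0.045703351497650146), 12.876595497131348) 0.0753573904934594 4319
12.8667 [-7.38729911e-01  4.25421638e-01  1.51896497e+00  6.47803146e-05
  1.19724093e+00  6.01872435e-01]
```

View pics/w2.png

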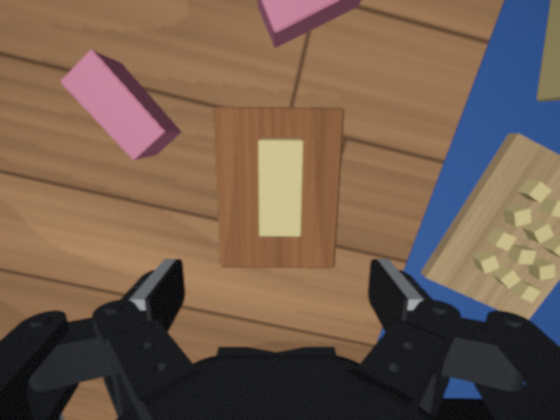

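The wrist view shows the cheese at (280,188) on the board with a plain yellow top and no rind colour visible. I'll check in the scene picture whether the rind is up or down before grasping.

```bash
python3 - <<'E'
import cv2
a=cv2.imread("pics/scene0.png")[190:265,90:170]; cv2.imwrite("pics/c2.png",cv2.resize(a,None,fx=7,fy=7,interpolation=cv2.INTER_CUBIC))
E
```

```text
(no output)
```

View pics/c2.png

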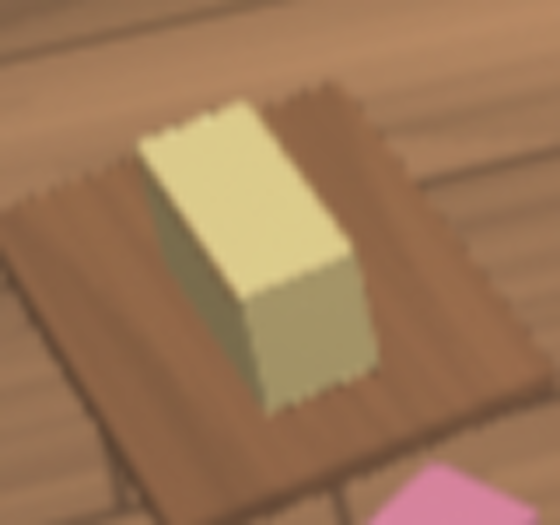

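No brown is clearly visible on any face; the top crop showed only a thin brown line at one upper edge. It matters which way up the block is, so I'll take one close oblique wrist view.

```bash
python3 - <<'E'
from h import *
from bench import manip
a=np.radians(12.9)-np.pi/2; R=rot(a)
p=np.array([.478,-.3694,.13])-.12*R[:,1]-.03*R[:,0]; p[2]=.13; print(p)
manip.move_l(p,R,max_speed=.25)
im,d=manip.grab_frame("wrist"); C=manip.get_calibration("wrist")
uv=C["camera_matrix"]@(C["R"]@np.array([.478,-.369,.045])+C["t"]); u,v=(uv[:2]/uv[2]).astype(int); print(u,v)
cr=im[max(0,v-110):v+110,max(0,u-130):u+130]; cv2.imwrite("pics/w3.png",cv2.resize(cr,None,fx=2.5,fy=2.5,interpolation=cv2.INTER_CUBIC)[:,:,::-1]); print(manip.current_time())
E
```

```text
[ 0.42196715 -0.25912616  0.13      ]
431 180
13.7083
```

View pics/w3.png

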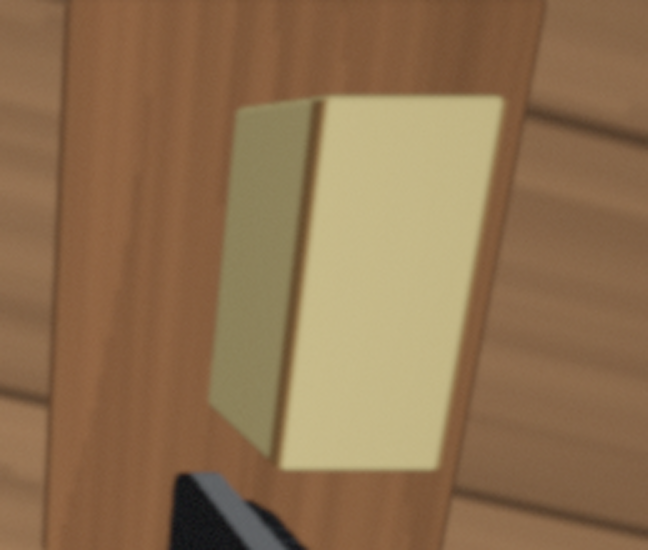

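There is a thin brown rind strip at the upper edge of the block's side, (300,280) in the crop, and none at the bottom, so the block is the right way up. I'll grasp it now.

```bash
python3 - <<'E'
from h import *
from bench import manip
a=np.radians(12.9)-np.pi/2; R=rot(a); c=np.array([.478,-.3694]); g=c+.008*R[:2,0]
manip.set_gripper(1.0)
manip.move_l([*g,.13],R,max_speed=.25); manip.move_l([*g,.033],max_speed=.12)
manip.set_gripper(0.,effort=60); w=manip.current_grip_width(); print("grip",w,manip.current_grip_force(),manip.current_ee_pos())
manip.move_l([*g,.17],max_speed=.2); print(manip.current_grip_width(),manip.current_force(),manip.current_time())
Q=np.array([.5549,.1057,-2.9671])
R2=rot(Q[2]+np.pi/2); p=gw(Q,-.160,0)+.008*R2[:2,0]; print(R2[:2,0],"target",p)
manip.move_ptp([*p,.17],R2)
C=manip.get_calibration("wrist"); im,d=manip.grab_frame("wrist"); cv2.imwrite("pics/w4.png",im[:,:,::-1]); X=cloud(im,d,C["camera_matrix"],C["R"],C["t"])
T=manip.current_ee_pos(); m=(abs(X[...,2]-T[2]-.042)<.012)&(np.hypot(X[...,0]-T[0],X[...,1]-T[1])<.09)
hsv=cv2.cvtColor(im,cv2.COLOR_RGB2HSV); m&=(hsv[...,1]>60)&(abs(hsv[...,0].astype(int)-27)<8)
print("held top",m.sum(),np.median(X[m],0),cv2.minAreaRect(X[m][:,:2].astype(np.float32)),T,manip.current_time())
print(manip.current_qpos())
E
```

```text
grip 0.5201759520076051 62.05529451370239 [ 0.48609042 -0.36783097  0.03357218]
0.5188422311878395 [-0.90996445 -0.1722398  -3.66412556] 16.825
[0.98481475 0.17360852] target [0.72034888 0.13486623]
held top 18085 [0.73819686 0.13539366 0.21173252] ((0.7327839732170105, 0.1347360908985138), (0.06058494374155998, 0.04441187530755997), 9.902009010314941) [0.72049003 0.13361137 0.17007757] 18.875
[ 1.19919348e-01  7.46238479e-01  1.15743102e+00 -1.67552327e-04
  1.23787805e+00  1.51764478e+00]
```

View pics/w4.png

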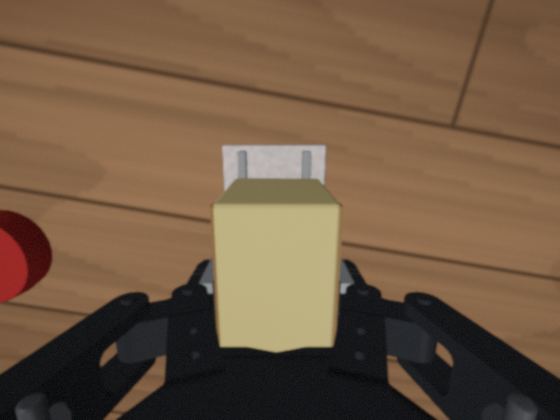

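The cheese is held square at (275,270), in line with the guide. I'll lower it into the channel, correcting for about 1.5 mm of lateral offset.

```bash
python3 - <<'E'
from h import *
from bench import manip
Q=np.array([.5549,.1057,-2.9671]); R2=rot(Q[2]+np.pi/2); n=np.array([-np.sin(Q[2]),np.cos(Q[2])]); e=np.array([np.cos(Q[2]),np.sin(Q[2])])
p=gw(Q,-.168,-.0016)
manip.move_l([*p,.06],R2,max_speed=.15)
T=manip.current_ee_pos(); print("gx,gy",(T[:2]-Q[:2])@e,(T[:2]-Q[:2])@n,T[2]); F0=manip.current_force(); print(np.round(F0,1))
for z in(.038,.035,.033,.0315,.0305,.0295):
    manip.move_l([*p,z],max_speed=.05); F=manip.current_force()-F0; print(z,np.round(F,1),manip.current_ee_pos()[2])
    if F[2]>6 or np.linalg.norm(F)>12: break
T=manip.current_ee_pos(); print("gx,gy",(T[:2]-Q[:2])@e,(T[:2]-Q[:2])@n,manip.current_grip_width(),manip.current_time())
im,d=manip.grab_frame("wrist"); cv2.imwrite("pics/w5.png",im[:,:,::-1])
E
```

```text
gx,gy -0.1687272896656395 -0.0014972712658459092 0.061249210038264744
[ 0.3  0.2 -2. ]
0.038 [-1.1  0.5 -0.4] 0.03785844898492727
0.035 [-0.9 -1.4  0.1] 0.03493512920250806
0.033 [ 0.3  0.  -0.1] 0.03290379395360691
0.0315 [-0.7  0.6 -0.6] 0.03138214422685896
0.0305 [0.1 0.9 0.7] 0.030668969868770983
0.0295 [-3.8 -0.2  8.7] 0.03060764216071567
gx,gy -0.16816221938794187 -0.0015964968673012996 0.520300992053307 21.6
```

View pics/w5.png

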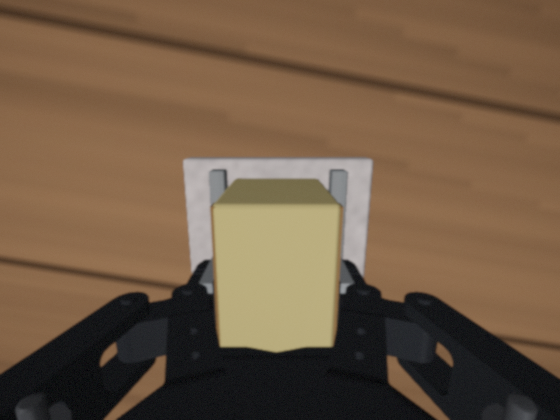

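The block sits flat between the rails, with floor contact at TCP z = 0.0306 and the rails visible on both sides at (218,190) and (339,190). Now I'll push.

```bash
python3 - <<'E'
from h import *
from bench import manip
Q=np.array([.5549,.1057,-2.9671]); e=np.array([np.cos(Q[2]),np.sin(Q[2])]); n=np.array([-e[1],e[0]])
z=.0308
manip.move_l([*gw(Q,-.168,-.0016),z],max_speed=.03); F0=manip.current_force()
def st(x):
    F=(manip.current_force()-F0); T=manip.current_ee_pos(); f=-F[:2]@e
    print("cmd %.4f gx %.4f gy %.4f z %.4f push %.1f lat %.1f Fz %.1f w %.3f t %.1f"%(x,(T[:2]-Q[:2])@e,(T[:2]-Q[:2])@n,T[2],f,F[:2]@n,F[2],manip.current_grip_width(),manip.current_time())); return f
for x in(-.15,-.13,-.115,-.108): manip.move_l([*gw(Q,x,-.0016),z],max_speed=.05); f=st(x)
while f<20 and x<-.090:
    x+=.001; manip.move_l([*gw(Q,x,-.0016),z],max_speed=.02); f=st(x)
E
```

```text
cmd -0.1500 gx -0.1499 gy -0.0016 z 0.0308 push 1.1 lat -0.4 Fz -4.6 w 0.520 t 22.4
cmd -0.1300 gx -0.1305 gy -0.0016 z 0.0311 push 3.6 lat -0.2 Fz -6.3 w 0.524 t 23.0
cmd -0.1150 gx -0.1156 gy -0.0016 z 0.0311 push 5.2 lat -0.2 Fz -6.5 w 0.515 t 23.4
cmd -0.1080 gx -0.1089 gy -0.0016 z 0.0312 push 7.3 lat -0.6 Fz -6.9 w 0.519 t 23.7
cmd -0.1070 gx -0.1080 gy -0.0016 z 0.0311 push 7.2 lat -1.3 Fz -6.9 w 0.517 t 23.9
cmd -0.1060 gx -0.1071 gy -0.0016 z 0.0312 push 7.7 lat -0.9 Fz -6.4 w 0.521 t 24.2
cmd -0.1050 gx -0.1061 gy -0.0016 z 0.0312 push 7.5 lat -0.2 Fz -6.9 w 0.521 t 24.4
cmd -0.1040 gx -0.1051 gy -0.0016 z 0.0312 push 9.1 lat 0.5 Fz -6.4 w 0.521 t 24.7
cmd -0.1030 gx -0.1041 gy -0.0016 z 0.0312 push 8.7 lat 0.5 Fz -5.8 w 0.520 t 24.9
cmd -0.1020 gx -0.1032 gy -0.0016 z 0.0312 push 8.3 lat -0.5 Fz -6.1 w 0.519 t 25.2
cmd -0.1010 gx -0.1022 gy -0.0016 z 0.0312 push 8.1 lat 0.2 Fz -7.5 w 0.522 t 25.4
cmd -0.1000 gx -0.1013 gy -0.0016 z 0.0312 push 9.3 lat 0.0 Fz -6.4 w 0.518 t 25.7
cmd -0.0990 gx -0.1003 gy -0.0016 z 0.0312 push 8.9 lat 0.9 Fz -7.6 w 0.525 t 25.9
cmd -0.0980 gx -0.0993 gy -0.0016 z 0.0313 push 9.4 lat 0.4 Fz -6.5 w 0.520 t 26.2
cmd -0.0970 gx -0.0984 gy -0.0016 z 0.0313 push 9.2 lat -0.5 Fz -6.4 w 0.520 t 26.4
cmd -0.0960 gx -0.0980 gy -0.0016 z 0.0314 push 12.5 lat -0.1 Fz -8.1 w 0.519 t 26.7
cmd -0.0950 gx -0.0980 gy -0.0016 z 0.0317 push 17.3 lat -1.2 Fz -10.5 w 0.518 t 26.9
cmd -0.0940 gx -0.0980 gy -0.0016 z 0.0321 push 19.3 lat -1.3 Fz -10.2 w 0.519 t 27.2
cmd -0.0930 gx -0.0979 gy -0.0015 z 0.0325 push 24.1 lat -0.7 Fz -11.3 w 0.516 t 27.4
```

Stop contact came at gx = −0.098, as predicted, with about 15 N on the stop beyond the spring. I'll check that it holds, then hand in.

```bash
python3 - <<'E'
from h import *
from bench import manip
Q=np.array([.5549,.1057,-2.9671]); e=np.array([np.cos(Q[2]),np.sin(Q[2])])
manip.dwell(.6)
C=manip.get_calibration("wrist"); im,d=manip.grab_frame("wrist"); X=cloud(im,d,C["camera_matrix"],C["R"],C["t"])
T=manip.current_ee_pos(); hsv=cv2.cvtColor(im,cv2.COLOR_RGB2HSV)
m=(abs(X[...,2]-.0735)<.006)&(np.hypot(X[...,0]-T[0],X[...,1]-T[1])<.07)&(hsv[...,1]>60)&(abs(hsv[...,0].astype(int)-27)<8)
P=X[m]; co=np.linalg.lstsq(np.c_[P[:,:2]-P[:,:2].mean(0),np.ones(len(P))],P[:,2],rcond=None)[0]; print("top slope,z",co,cv2.minAreaRect(P[:,:2].astype(np.float32)))
f=-manip.current_force()[:2]@e; print("push",f,manip.current_grip_force(),manip.current_time())
if 14<f<35 and np.hypot(*co[:2])<.07: print(manip.sign_off())
E
```

```text
top slope,z [0.01112203 0.00156255 0.07446262] ((0.6632773876190186, 0.12545418739318848), (0.05995083227753639, 0.04411986470222473), 10.167232513427734)
push 23.373836358931143 62.43354320526123 28.1
the job is handed in; nothing more can be done
None
```

The lever is in the green-cap notch and the cheese is held flat and square against the metal stop, with about 15 N on the stop by my estimate; I handed the job in at about 28 s, still gripping, and no verdict was returned.

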